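# Turn the top card of the metering target book

## Task

The metering target book lies open on the counter, its spine pointing away from the robot; turn the top leaf of the higher pile, on the robot's right, over the spine so that it lies flat on the left-hand pile and the next card is face up for the light meter. Do it with a fingertip only: get under the leaf's thumb tab, swing the leaf over and lay it fully down, gently, without pinching or flinging it. Turn that one leaf only, do not shift or lift the book, leave the other things on the counter where they are, and finish with the hand clear.

Things in the scene. Friction and masses are not known exactly. Their poses are not given: they have to be found in the camera images.
- book: Metering target book, open and loose, 1.35 kg: black base board 200 x 200 mm, top 28 mm up, on rubber feet, with a rod (its spine) along the middle. Three rigid leaves are stacked on its right-hand (-x) half; one, already turned, lies on the left-hand (+x) half. Origin at counter height below the rod's middle; x square across the spine from right to left, y along the spine towards the robot, z up.
- rod (a point): Middle of the spine rod, the hinge axis of all leaves, 40 mm above the counter; it runs along the book's y between low bearing blocks (tops 54 mm up) at y = +-97 mm. Each leaf is 6 mm thick, 180 mm wide along the spine and reaches 105 mm from the rod; its thumb tab, 38 mm wide, reaches 127 mm. The board ends 100 mm from the rod.
- top_leaf (a joint): Top leaf's angle about the rod, rad: 0 = flat on the right-hand pile, 1.57 upright, 3.14 = flat on the left-hand pile (stops at both ends); starts at 0 to 0.2. Flat on the right-hand pile it fills heights 40 to 46 mm (underside level with the rod's axis); turned over, 34 to 40 mm. Stiff sleeves: it stays at any angle it is left at. About 100 g; 1 to 2 N at the tab turns it.
- tab (a point): Centre of the underside of the top leaf's thumb tab (moves with the leaf): 116 mm from the rod, at y = +64 mm of the book; the tab reaches 11 mm farther out and 19 mm to either side. Beneath it is open space down to the counter; the leaves below have their tabs elsewhere, at y = 0 and y = -64 mm.
- next_leaf (a joint): Angle of the second leaf of the right-hand pile, rad, 0 = flat on the right-hand pile (heights 34 to 40 mm), growing as it is raised. Its tab is in the middle, at y = 0. To be left lying.
- last_leaf (a joint): Angle of the lowest leaf of the right-hand pile, rad, 0 = flat (heights 28 to 34 mm). Its tab is at y = -64 mm. To be left lying.
- turned_leaf (a joint): Angle of the leaf that already lies on the left-hand half, rad, 0 = flat there (heights 28 to 34 mm), growing as it is raised towards the right. Its tab is on the left edge at y = -64 mm. To be left lying.
- cap_a: Chrome lens cap, 60 mm across, 12 mm high, lying just beyond the end of the book that is away from the robot. Bystander. Origin at the centre of its underside.
- cap_b: The other chrome lens cap, same size, to the left of the book (robot's left, +y). Bystander. Origin at the centre of its underside.
- tripod_knob: Squat brass tripod screw knob, 42 mm across, 31 mm high with its stud up, just off the left edge of the book. Bystander. Origin at the centre of its underside.
- film_reel: Black film reel lying flat, 94 mm across, 44 mm high, at the left. Bystander. Origin at the centre of its underside.
- tank_spool: Grey steel wire spool of the changing tank, 82 mm across, 45 mm high, at the right (-y). Bystander. Origin at the centre of its underside.
- light_meter: Aluminium light meter lying on its back, 120 x 60 mm, 20 mm thick (37 mm at its white dome), to the right of the book's right-hand pile, about 60 mm off. Bystander. Origin at the centre of its underside.
- film_cassette: 35 mm film cassette standing on end, 26 mm across, 47 mm high, about 30 mm off the book's end nearest the robot. Bystander. Origin at the centre of its underside.

How it is judged:
On the way:
1. the top leaf has been swung up past upright (value of joint top_leaf above 1.7 rad), for 0.05 s.
At the end, for the whole second after the job is handed in: The top leaf lies on the left-hand pile within 0.07 rad of flat (tab within about 9 mm of its rest), at rest; the other three leaves lie within 0.05 rad of flat; the book stands flat on the counter within 25 mm of where it was, and each bystander is within 20 mm of where it was (value of joint top_leaf above 3.07 rad and velocity of joint top_leaf below 0.05 rad/s and value of joint each of next_leaf, last_leaf, turned_leaf below 0.05 rad and distance of book from where it was at the start of the episode below 0.025 m and height (world z) of book below 0.004 m and angle between book's own z axis and vertical below 0.03 rad and distance of each of cap_a, cap_b, tripod_knob, film_reel, tank_spool, light_meter, film_cassette from where it was at the start of the episode below 0.02 m); the robot touches nothing.
It fails at once if the top leaf is flung (turns faster than 6 rad/s) (velocity of joint top_leaf above 6 rad/s).
It fails at once if the leaf is pinched while it is being turned (over 20 N of finger force while it swings, where a push takes 1 to 2 N) or is pressed down hard (over 60 N) ((contact force between the fingers and top_leaf above 20 N and value of joint top_leaf between 0.3 and 2.9 rad) or contact force between the fingers and top_leaf above 60 N).
It fails at once if another leaf is raised (more than 0.15 rad) (value of joint any of next_leaf, last_leaf, turned_leaf above 0.15 rad).
It fails at once if the book is lifted off the counter or tipped (10 mm or 0.1 rad) (height (world z) of book above 0.01 m or angle between book's own z axis and vertical above 0.1 rad).
It fails at once if a bystander is lifted or carried (30 mm up or 60 mm away) (height (world z) of any of cap_a, cap_b, tripod_knob, film_reel, tank_spool, light_meter, film_cassette above 0.03 m or distance of any of cap_a, cap_b, tripod_knob, film_reel, tank_spool, light_meter, film_cassette from where it was at the start of the episode above 0.06 m).
It also fails if it takes over 45 s, if anything falls off the work surface, if the arm or the gripper's body presses on something with over 40 N, if the wrist force passes 120 N, or if a joint passes its speed limit or range.

## Robot

A 6-joint arm with a two-finger parallel gripper is mounted at the origin on the work surface. World frame = base frame: x ahead of the robot, y to its left, z up, the work surface at z = 0. Lengths are in m, angles in rad, forces in N, time in s.
With the tool pointing down it reaches from about 0.4 to 0.825 m from the base axis. Payload 7 kg.
Tool frame: the origin (TCP) lies midway between the tips of the shut fingers; the grasp point (between the pads) lies 19 mm behind it; z points along the fingers, y is the line along which they close (so a half turn about z gives the same grasp; the last joint's range is limited). The gripper opens to 88 mm and grips with 3 to 60 N. Pads are 19 mm wide; open, the fingers measure 130 mm over their backs; the gripper's body (78 mm by 193 mm) begins 47 mm behind the grasp point.
Start: joints at [-1.027, 0.359, 0.012, 0, -1.224, -0.288], TCP at [0.171, -0.653, 0.227] pointing down, gripper open.
Joint ranges: [-3.07, 3.07], [-1.43, 2.12], [-1.02, 1.25], [-3.03, 1.67], [-3.05, -0], [-3.03, 3.03]. Speed limits (rad/s): [2.39, 2.39, 3.01, 3.14, 3.14, 3.14].

## Interface

Orientations are given as [roll, pitch, yaw] about the fixed x, y, z axes, in that order (R = Rz(yaw) Ry(pitch) Rx(roll)).
In Python, from station import arm gives the robot as it stands.
- The arm moves only by the tool servo_tool, never from a script. Its argument "deltas" is a list of rows, each a list of 7 numbers: the closure, from -1 (fully open) to 1 (shut), then the shift along the tool's x, y, z in mm, then the turn, a rotation vector about the tool's x, y, z in degrees. In form: [[gripper, x, y, z, ax, ay, az], ...]. A call has 1 to 20 rows; each row shifts and turns the commanded pose from where the row before left it, along the tool's axes as they then stand; what a row does not reach is not made up. A row lasts 1/12 s, in which the tool goes at most 41.7 mm and 7.16 degrees, less where a joint would pass 70% of its speed; a pose out of reach is approached as far as the arm can. A call is refused whole if a number of a shift passes 41.7 or a number of a turn 7.16, either way. A call with a gripper value outside its range is refused whole. The fingers move at their own pace and stop on an object; "squeeze" is the grip in N (left out, the last holds). Time passes only in rows, so rows that do not move let the fingers close. It gives the time, the measured TCP pose, the force, the opening and the grip force at its end, in the units of the state.
- arm.get_state(): the state, without advancing time (a new reading comes with each control period).
- arm.grab_frame(name): name is "scene" or "top"; returns a dict with "color" (400x640x3 uint8, red, green, blue), "K" (3x3 intrinsics, pixels), "position" and "orientation" of the camera in the world. Camera axes: x right, y down, z forward; pixel columns grow to the right and rows downward; lengths in m; the calibration is good to about 2 mm. A picture is of the moment at which its call begins. There is no depth.
- arm.job_done(): hands the job in; it is judged then, once.
Trained networks look in a picture, given as the dict that the camera call returned (one of the last four; its "shot" number tells which), for a name from the list of things; names that differ only in an ending like _2 or _b are one class to them, and where a whole thing is asked for, a point or a joint stands for the part that bears it (a point fixed in the world has none). Each returns a list of dicts, best first, with "conf" (0 to 1); they miss things now and then, are a little off and sometimes report something else, mostly with a low value. They report only what shows in the picture. A call takes as long as a camera call.
- arm.recognise(query, picture): "at" ([x, y, z] in m, in the coordinates of the camera as it stood for that picture, good to about 4 mm: the middle of the surface that is visible of it).
The state is a dict: "t": time; "q": joint angles; "qd": joint speeds; "joint_efforts": joint torques, N m; "eef_pos": TCP position; "ee_rot": TCP orientation; "force": force on the tool from outside, world axes, zero at the start; "moment": the same for the moment, N m; "width": finger opening in m; "gripper_force": force on a finger pad.
Only numpy, scipy, OpenCV 4.12 (cv2) and the standard library are available. Lean on these libraries where they do the work, as an engineer would, in place of code of your own. Each camera call takes 0.05 s, during which the arm holds its last target. There are 200 camera calls.

## Working session

There is one attempt and no reset: what is moved stays moved. The work goes in short steps, Python scripts to look and compute and a tool call to move; the robot and the scene stay as the last step left them, time stands still between calls to the robot, and variables do not carry over. Pictures are saved under pics/ and viewed, at most 10 in all, crops included, and the job is handed in when it is done.

Besides the shell and the picture viewer there is one more tool, called after "Request:" by a JSON object that holds its "op" and its "data". servo_tool: Moves the arm, as the interface text tells. Its arguments: {"type":"object","properties":{"deltas":{"type":"array","items":{"type":"array","items":{"type":"number"}}},"squeeze":{"type":"number"}},"required":["deltas"]}

```bash
mkdir -p pics
cat > h.py <<'E'
import numpy as np, cv2
from station import arm
from scipy.spatial.transform import Rotation as R
def campose(f):
    o=np.array(f["orientation"],float)
    M=o if o.shape==(3,3) else R.from_euler('xyz',o).as_matrix() if o.size==3 else R.from_quat(o).as_matrix()
    return M,np.array(f["position"],float)
def w(f,p):
    M,t=campose(f); return M@np.array(p)+t
def pix(f,uv,z):
    M,t=campose(f); d=M@np.linalg.inv(np.array(f["K"]))@np.array([uv[0],uv[1],1.]); return t+d*(z-t[2])/d[2]
def proj(f,p):
    M,t=campose(f); c=np.array(f["K"])@(M.T@(np.array(p)-t)); return c[:2]/c[2]
def save(f,n,crop=None,s=1):
    im=cv2.cvtColor(f["color"],cv2.COLOR_RGB2BGR)
    if crop: a,b,c,d=crop; im=im[b:d,a:c]
    cv2.imwrite("pics/"+n,cv2.resize(im,None,fx=s,fy=s,interpolation=cv2.INTER_CUBIC))
E
python3 - <<'E'
from h import *
np.set_printoptions(precision=4,suppress=True)
s=arm.get_state(); print(s)
for n in("scene","top"):
    f=arm.grab_frame(n); save(f,n+".png"); print(n,f["position"],f["orientation"],f["K"])
    for q in ["book","rod","tab","top_leaf","light_meter","tripod_knob","film_cassette","film_reel","tank_spool","cap_a"]:
        print(q,[(round(r["conf"],2),w(f,r["at"])) for r in arm.recognise(q,f)[:2]])
E
```

```text
{'t': 0.0, 'q': array([-1.0269,  0.3594,  0.0111, -0.0003, -1.2241, -0.2881]), 'qd': array([ 0.    , -0.0002,  0.0004, -0.0009,  0.0021, -0.0021]), 'joint_efforts': array([  0.0029, -58.272 ,  29.3063,   6.9976,   0.0067,  -0.0002]), 'eef_pos': array([ 0.1706, -0.6526,  0.2256]), 'ee_rot': array([ 3.14  , -0.0002, -2.8859]), 'force': array([-0.1202, -0.04  , -0.8731]), 'moment': array([ 0.036 ,  0.0384, -0.0098]), 'gripper_force': 0.0, 'width': 0.08751639905289949}
scene [1.2517 0.6708 0.7006] [-2.1627  0.0129  2.3528] [[427.9517   0.     321.4412]
 [  0.     427.9517 200.9389]
 [  0.       0.       1.    ]]
book [(0.74, array([0.6061, 0.0067, 0.0361]))]
rod [(0.91, array([0.6044, 0.0115, 0.0364]))]
tab [(0.93, array([ 0.5745, -0.0487,  0.054 ]))]
top_leaf [(0.81, array([ 0.5695, -0.0497,  0.0531]))]
light_meter [(0.56, array([ 0.6011, -0.2   ,  0.0241])), (0.37, array([0.3978, 0.436 , 0.0097]))]
tripod_knob [(0.47, array([0.6299, 0.166 , 0.0165]))]
film_cassette [(0.53, array([0.4677, 0.0769, 0.023 ]))]
film_reel [(0.72, array([ 0.5721, -0.0476,  0.0544]))]
tank_spool [(0.55, array(
[... 267 characters left out ...]
]]
book [(0.72, array([ 0.5882, -0.0079,  0.0392])), (0.49, array([ 0.5468, -0.4714,  0.0455]))]
rod [(0.66, array([0.616 , 0.0536, 0.0369])), (0.62, array([ 0.5873, -0.0082,  0.0346]))]
tab [(0.94, array([ 0.5681, -0.0553,  0.0562]))]
top_leaf [(0.93, array([ 0.5704, -0.0577,  0.0569]))]
light_meter [(0.93, array([ 0.5885, -0.2009,  0.0223])), (0.54, array([ 0.5685, -0.058 ,  0.056 ]))]
tripod_knob [(0.75, array([0.6227, 0.156 , 0.0187]))]
film_cassette [(0.39, array([0.4602, 0.0689, 0.0427]))]
film_reel [(0.72, array([0.6011, 0.4005, 0.0373]))]
tank_spool [(0.97, array([ 0.5452, -0.4712,  0.0453]))]
cap_a [(0.91, array([0.3918, 0.4347, 0.0131])), (0.54, array([ 0.7187, -0.0646,  0.0103]))]
```

Run:
```python
from h import *
f=arm.grab_frame("top"); save(f,"top2.png",(180,80,440,260),3)
f=arm.grab_frame("scene"); save(f,"scene2.png",(180,80,520,300),2.3)
```

```text
(no output)
```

View pics/top2.png

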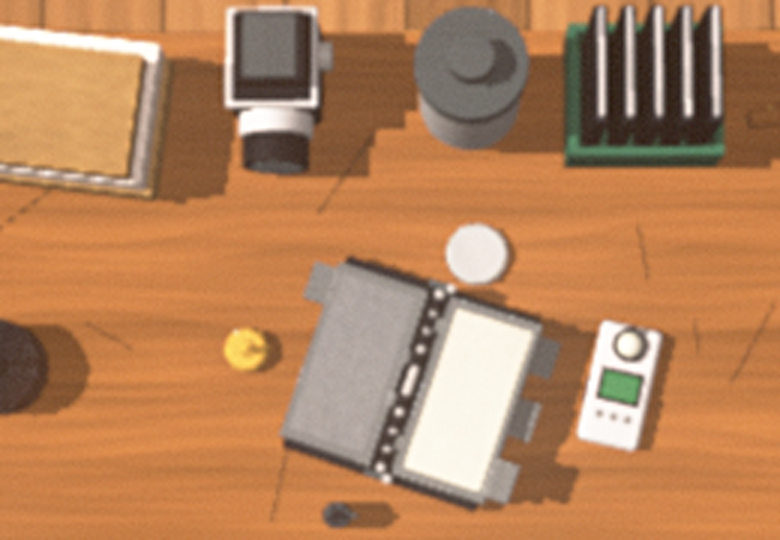

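View pics/scene2.png

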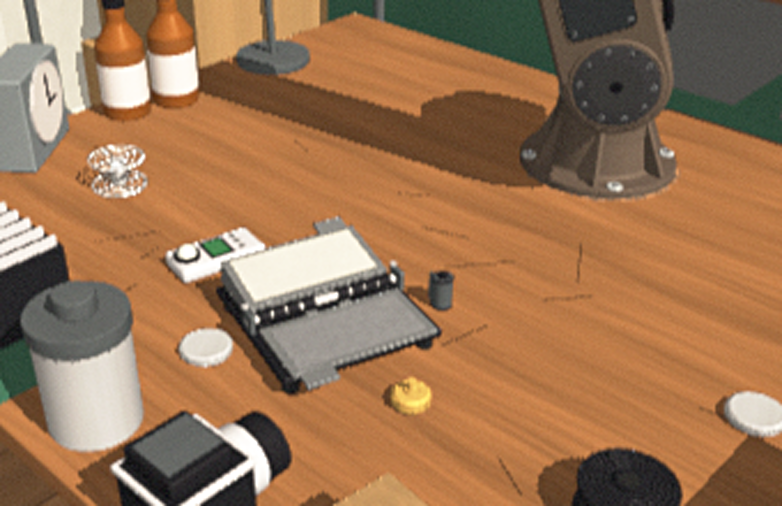

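The top crop shows the spine ends at about (445,291) and (383,478), the top leaf's tab at (503,480), slightly raised, and the meter at right (620,385). The scene crop shows the same, with the tab at (330,225) and the cassette left of the near spine end. Next I fit the book pose from these points.

```bash
cat > fit.py <<'E'
from h import *
from scipy.optimize import least_squares
np.set_printoptions(precision=4,suppress=True)
T=arm.grab_frame("top"); S=arm.grab_frame("scene")
tp=lambda u,v:(180+u/3,80+v/3); sp=lambda u,v:(180+u/2.3,80+v/2.3)
def W(P,b):
    c,s=np.cos(P[2]),np.sin(P[2]); return np.array([P[0]+c*b[0]-s*b[1],P[1]+s*b[0]+c*b[1],b[2]])
def leaf(P,r,y,h=0): th=P[3]; return (-r*np.cos(th)-h*np.sin(th)*-1*-1, y, .04+r*np.sin(th)+h*np.cos(th))
obs=[(T,tp(445,291),(0,-.097,.054)),(T,tp(383,478),(0,.097,.054)),(T,tp(350,260),(.1,-.1,.028)),(T,tp(285,441),(.1,.1,.028)),(T,tp(477,507),(-.1,.1,.028)),
(S,sp(438,330),(.1,.1,.028)),(S,sp(290,388),(.1,-.1,.028)),(S,sp(396,267),(0,.097,.054)),
(T,tp(503,480),('L',.116,.064)),(S,sp(330,225),('L',.116,.064))]
def res(P):
    o=[]
    for f,uv,b in obs:
        if b[0]=='L': b=leaf(P,b[1],b[2],.006)
        o+=list(proj(f,W(P,b))-uv)
    return np.array(o)
r=least_squares(res,[.6,0,-1.2+np.pi,.1],loss='soft_l1')
r2=least_squares(res,[.6,0,1.87-.1,.1],loss='soft_l1')
r=min(r,r2,key=lambda a:a.cost)
P=r.x; print(P,r.cost); print(res(P).reshape(-1,2))
for n,b in [("tab",leaf(P,.116,.064))]: print(n,W(P,b))
np.save("P.npy",P)
c,s=np.cos(P[2]),np.sin(P[2])
for n,p in dict(meter=(.5885,-.2009),knob=(.6227,.156),cass=(.46,.069)).items():
    d=np.array(p)-P[:2]; print(n,c*d[0]+s*d[1],-s*d[0]+c*d[1])
# overlays
ims=[]
for f,n,cr,k in((T,"ot.png",(240,140,400,260),5),(S,"os.png",(250,150,400,260),5)):
    im=cv2.cvtColor(f["color"],cv2.COLOR_RGB2BGR); im=cv2.resize(im[cr[1]:cr[3],cr[0]:cr[2]],None,fx=k,fy=k,interpolation=cv2.INTER_CUBIC)
    def poly(bs,col): cv2.polylines(im,[np.array([(proj(f,W(P,b))-cr[:2]+.5)*k for b in bs]).astype(int)],True,col,1)
    poly([(.1,.1,.028),(.1,-.1,.028),(-.1,-.1,.028),(-.1,.1,.028)],(0,0,255))
    poly([(0,.097,.054),(0,-.097,.054)],(255,0,0))
    poly([leaf(P,a,b,.006) for a,b in((.01,.09),(.105,.09),(.105,.083),(.127,.083),(.127,.045),(.105,.045),(.105,-.09),(.01,-.09))],(0,255,0))
    ims.append(im[:550])
cv2.imwrite("pics/ov1.png",ims[0]); cv2.imwrite("pics/ov2.png",ims[1])
E
python3 fit.py
```

```text
[ 0.5885 -0.0049  1.2412  0.0933] 17.609125363105353
[[-0.4612 -1.989 ]
 [-1.6474 -0.7106]
 [-0.5308 -2.1783]
 [-1.2454  1.6694]
 [-0.4053  1.8993]
 [ 0.7883 -2.0193]
 [-4.4934 -4.8867]
 [-0.5893 -1.1345]
 [ 0.4884  0.8136]
 [-1.2955 -0.0288]]
tab [ 0.4906 -0.0935  0.0508]
meter -0.1854335022801078 -0.06342638556818175
knob 0.1633244762966778 0.019730829266337402
cass 0.02834714898287325 0.1455140201593263
```

View pics/ov1.png

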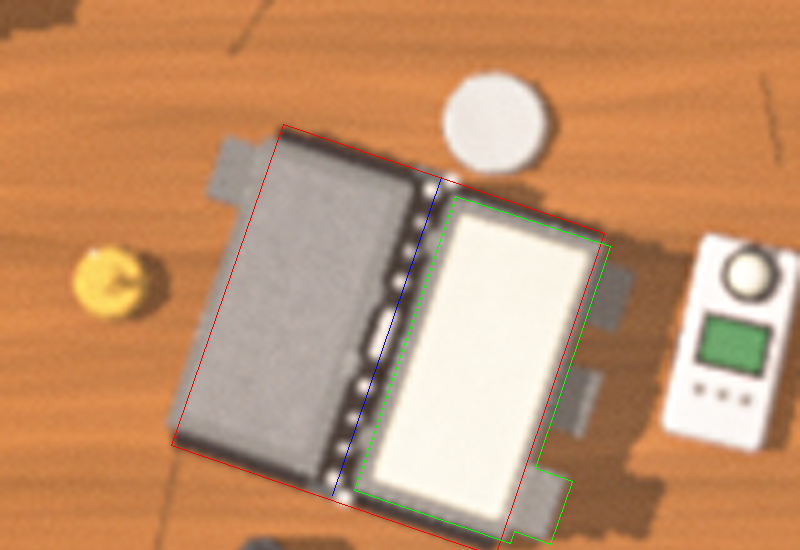

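View pics/ov2.png

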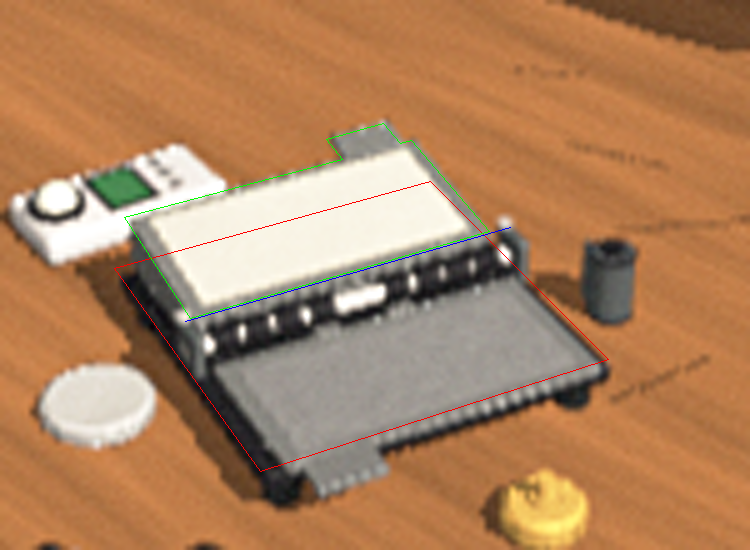

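```bash
cat > plan.py <<'E'
import sys,json
from h import *
np.set_printoptions(precision=4,suppress=True)
P=np.load("P.npy"); c,s=np.cos(P[2]),np.sin(P[2]); bx=np.array([c,s,0]); by=np.array([-s,c,0]); ez=np.array([0,0,1.])
def pose(x,z,phi,y=.064):
    zt=np.sin(phi)*bx-np.cos(phi)*ez; Rm=np.stack([np.cross(by,zt),by,zt],1)
    return np.array([P[0],P[1],0])+x*bx+y*by+z*ez, Rm
def cur():
    st=arm.get_state(); p=st["eef_pos"]; Rm=R.from_euler('xyz',st["ee_rot"]).as_matrix()
    d=p-[P[0],P[1],0]
    print("t",st["t"],"book xyz",d@bx,d@by,p[2],"phi",np.degrees(np.arctan2(Rm[:,2]@bx,-Rm[:,2]@ez)),"F",st["force"],"q",st["q"],"w",st["width"])
    return p,Rm
def delta(a,b,nd=1):
    v=a[1].T@(b[0]-a[0])*1e3; w_=np.degrees(R.from_matrix(a[1].T@b[1]).as_rotvec()); return [float(round(k,nd)+0) for k in (*v,*w_)]
def apply(a,d):
    return a[0]+a[1]@np.array(d[:3])/1e3, a[1]@R.from_rotvec(np.radians(d[3:])).as_matrix()
def rows(a,targets,g=1):
    out=[]
    for t in targets:
        d=delta(a,t); a=apply(a,d); out.append([g]+d)
    print(json.dumps(out)); return a
def corner(th,phi,rho,lead=0,y=.064):
    g=(.127-rho)/np.tan(th+phi) if th+phi<np.pi/2 else 0
    g-=lead
    cx=-rho*np.cos(th)-g*np.sin(th); cz=.04+rho*np.sin(th)-g*np.cos(th)
    return pose(cx-.0095*np.cos(phi),cz-.0095*np.sin(phi),phi,y)
E
python3 - <<'E'
from plan import *
a=cur(); t=(np.array([.45,-.20,.2]),a[1]); d=delta(a,t); print(d)
b=pose(-.1636,.0755,np.pi/4); print(delta(t,b)); print(b)
E
```

```text
t 1.3 book xyz -0.7484119432757929 0.18550351800324014 0.2265507655593411 phi 0.0022816675814200616 F [ 0.348  -0.5438 -0.2168] q [-1.0269  0.3586  0.0119 -0.     -1.2241 -0.2881] w 0.08746376206904116
[-384.8, 367.6, 26.6, 0.0, 0.0, 0.0]
[-39.6, 52.7, 124.5, -22.1, -41.2, -53.4]
(array([ 0.475 , -0.139 ,  0.0755]), array([[-0.2289, -0.9462,  0.2289],
       [-0.669 ,  0.3237,  0.669 ],
       [-0.7071,  0.    , -0.7071]]))
```

Request:
{"op": "servo_tool", "data": {"deltas": [[1,-10,9,1,0,0,0],[1,-20,19,1,0,0,0],[1,-20,19,1,0,0,0],[1,-20,19,1,0,0,0],[1,-20,19,1,0,0,0],[1,-20,19,1,0,0,0],[1,-20,19,1,0,0,0],[1,-20,19,1,0,0,0],[1,-20,19,1,0,0,0],[1,-20,19,1,0,0,0],[1,-20,19,1,0,0,0],[1,-20,19,1,0,0,0],[1,-20,19,1,0,0,0],[1,-20,19,1,0,0,0],[1,-20,19,1,0,0,0],[1,-20,19,1,0,0,0],[1,-20,19,1,0,0,0],[1,-20,19,1,0,0,0],[1,-20,19,1,0,0,0],[1,-10,9,1,0,0,0]], "squeeze": 10}}

```text
t: 2.97
eef_pos: [0.4484, -0.2061, 0.2068]
ee_rot: [-3.141, 0.001, -2.884]
force: [0.5, -0.5, -0.2]
width: 0.0001
gripper_force: 0.0
```

Request:
{"op": "servo_tool", "data": {"deltas": [[1,0,0,0,0,0,-7],[1,0,0,0,0,0,-7],[1,0,0,0,0,0,-7],[1,0,0,0,0,0,-7],[1,0,0,0,0,0,-7],[1,0,0,0,0,0,-7],[1,0,0,0,0,0,-7],[1,0,0,0,0,0,-7],[1,0,0,0,0,-6,0],[1,0,0,0,0,-6,0],[1,0,0,0,0,-6,0],[1,0,0,0,0,-7,0],[1,0,0,0,0,-7,0],[1,0,0,0,0,-7,0],[1,0,0,0,0,-6,0],[1,0,0,0,0,0,0]]}}

```text
t: 4.3
eef_pos: [0.4458, -0.2101, 0.2035]
ee_rot: [3.132, 0.794, -1.92]
force: [0.3, -0.8, -1.1]
width: 0.0003
gripper_force: 0.0
```

Run:
```python
from plan import *
a=cur(); b=pose(-.1636-.0035,.0755-.0035,np.pi/4); print(delta(a,b))
f=arm.grab_frame("top"); M,t=campose(f); print(proj(f,a[0]))
```

```text
t 4.3 book xyz -0.2403172086890686 0.06863273003453849 0.20351377816810817 phi 45.4723546330172 F [ 0.335  -0.7896 -1.1441] q [-0.6716  0.3251 -0.0764 -0.7402 -1.5125  0.5051] w 0.00027510248728482517
[42.4, -4.5, 144.4, -0.3, 0.5, -0.8]
[395.7172 257.5049]
```

Request:
{"op": "servo_tool", "data": {"deltas": [[1,5,-0.5,18,0,0,0],[1,5,-0.5,18,0,0,0],[1,5,-0.5,18,0,0,0],[1,5,-0.5,18,0,0,-0.8],[1,5,-0.5,18,0,0,0],[1,5,-0.5,18,0,0,0],[1,6,-0.5,18,0,0,0],[1,6,-1,18,0,0.5,0],[1,0,0,0,0,0,0]]}}

```text
t: 5.1
eef_pos: [0.4751, -0.1391, 0.0734]
ee_rot: [-3.132, 0.776, -1.889]
force: [-0.2, 0.5, 1.1]
width: 0.0002
gripper_force: 0.0
```

Run:
```python
from plan import *
a=cur(); b=pose(-.1212-.0035,.0331-.0035,np.pi/4); print(delta(a,b))
f=arm.grab_frame("scene"); save(f,"s3.png",(240,120,400,240),5)
```

```text
t 5.1 book xyz -0.16363761490578882 0.06386000444332864 0.07343461845469257 phi 44.44016050002962 F [-0.1988  0.4544  1.1248] q [-0.5438  0.4454 -0.2296 -0.8118 -1.2331  0.6381] w 0.00023891617905536544
[2.9, 0.3, 58.6, -0.1, -0.6, 0.5]
```

View pics/s3.png

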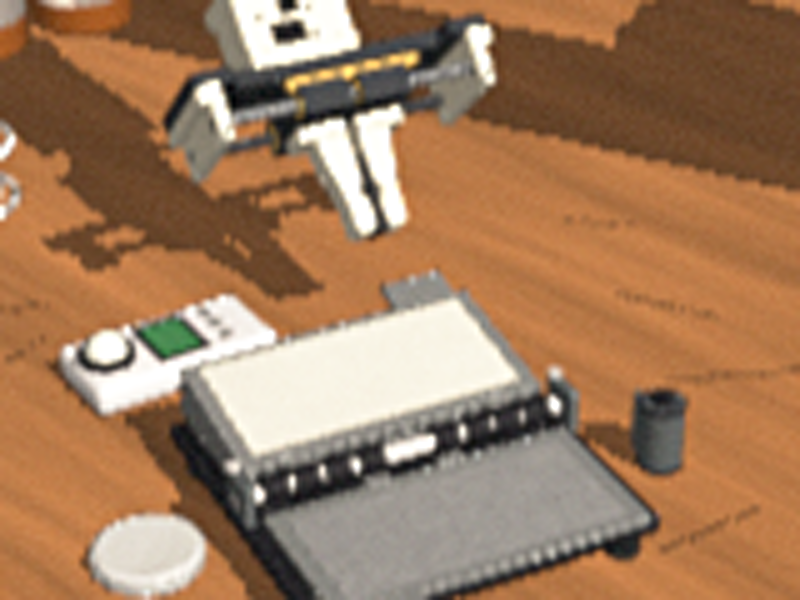

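The shut fingertips are at about (375,225), lined up just outside the tab at (420,290), and the meter is clear. Next I slide under the tab.

Request:
{"op": "servo_tool", "data": {"deltas": [[1,2,0,5,0,-0.6,0],[1,1,0,9,0,0,0],[1,0,0,9,0,0,0],[1,0,0,9,0,0,0],[1,0,0,9,0,0,0],[1,0,0,9,0,0,0],[1,0,0,6,0,0,0],[1,0,0,2,0,0,0],[1,0,0,0,0,0,0]]}}

```text
t: 5.9
eef_pos: [0.4886, -0.1049, 0.0315]
ee_rot: [-3.129, 0.787, -1.889]
force: [0.4, -0.1, -0.6]
width: 0.0005
gripper_force: 0.0
```

Run:
```python
from plan import *
a=cur()
f=arm.grab_frame("scene"); save(f,"s4.png",(240,120,400,240),5)
th0=.05; N=18
ths=np.linspace(th0,.95,N)
a=rows(a,[corner(t,np.pi/4-(np.pi/4)*np.clip((t-.3)/1.2,0,1),.114) for t in ths])
```

```text
t 5.9 book xyz -0.1269312360448259 0.06221640495508565 0.03148914618873228 phi 45.10896982466076 F [ 0.426  -0.1089 -0.5737] q [-0.4975  0.5037 -0.2629 -0.8722 -1.151   0.6912] w 0.0005173176597015037
[[1, -1.1, 1.8, 7.1, -0.3, 0.1, 0.5], [1, -5.1, 0.0, -5.2, 0.0, 0.0, 0.0], [1, -5.3, 0.0, -4.7, 0.0, 0.0, 0.0], [1, -5.5, 0.0, -4.4, 0.0, 0.0, 0.0], [1, -5.8, 0.0, -4.0, 0.0, 0.0, 0.0], [1, -5.7, 0.0, -3.7, 0.0, 0.6, 0.0], [1, -5.6, 0.0, -3.4, 0.0, 1.9, 0.0], [1, -5.6, 0.1, -3.3, 0.0, 2.0, 0.0], [1, -5.6, 0.0, -3.2, 0.0, 2.0, 0.0], [1, -5.8, 0.0, -3.1, 0.0, 2.0, 0.0], [1, -5.7, 0.0, -2.9, 0.0, 2.0, 0.0], [1, -5.8, 0.0, -2.8, 0.0, 2.0, 0.0], [1, -5.9, 0.0, -2.7, 0.0, 2.0, 0.0], [1, -5.9, 0.0, -2.6, 0.0, 1.9, 0.0], [1, -5.9, 0.0, -2.5, 0.0, 2.0, 0.0], [1, -6.0, 0.0, -2.3, 0.0, 2.0, 0.0], [1, -6.0, 0.0, -2.2, 0.0, 2.0, 0.0], [1, -6.1, 0.0, -2.1, 0.0, 2.0, 0.0]]
```

View pics/s4.png

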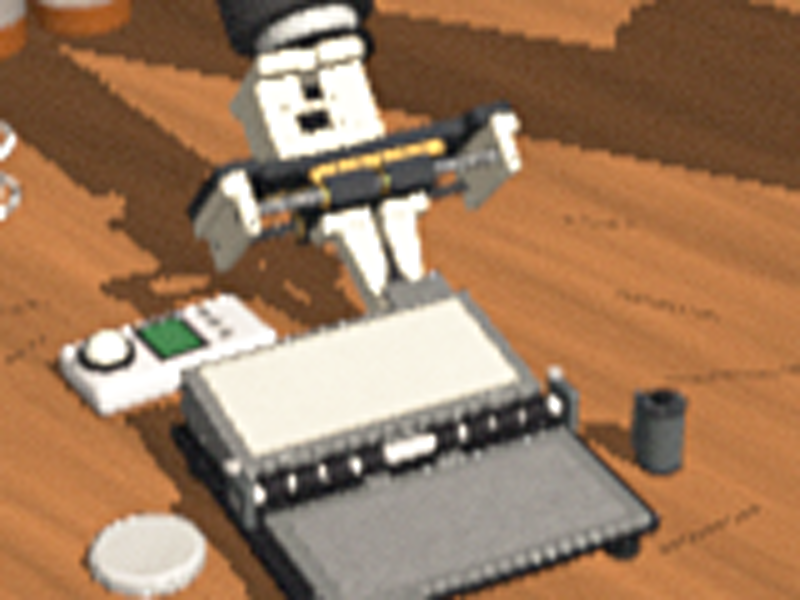

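The fingertip is under the tab (tips near (390,290)), a few mm towards its far side; nothing is touched. I'll shift a little towards the robot and lift.

Request:
{"op": "servo_tool", "data": {"deltas": [[1,0,4.5,3,0,0,0.5],[1,-1,0,4,0,0,0],[1,-5,0,-5,0,0,0],[1,-5.3,0,-4.7,0,0,0],[1,-5.5,0,-4.4,0,0,0],[1,-5.8,0,-4,0,0,0],[1,-5.7,0,-3.7,0,0.6,0],[1,-5.6,0,-3.4,0,2,0],[1,-5.6,0,-3.3,0,2,0],[1,0,0,0,0,0,0]]}}

```text
t: 6.78
eef_pos: [0.4897, -0.0914, 0.0777]
ee_rot: [-3.13, 0.704, -1.896]
force: [-0.2, -0.7, -0.6]
width: 0.0005
gripper_force: 0.5
```

Run:
```python
from plan import *
a=cur()
f=arm.grab_frame("scene"); save(f,"s5.png",(240,120,400,240),5)
b=a[0]-[P[0],P[1],0]
ths=np.linspace(.45,1.4,19)
a=rows(a,[corner(t,np.pi/4-(np.pi/4)*np.clip((t-.3)/1.2,0,1),.114,0,b@by) for t in ths])
```

```text
t 6.7833 book xyz -0.113858298501868 0.06549953463785621 0.07770057906965425 phi 40.35601452770716 F [-0.165  -0.6897 -0.6497] q [-0.4085  0.3744 -0.2858 -0.7996 -1.1223  0.5192] w 0.0005478684320569733
[[1, -1.2, 0.0, 0.5, -0.5, 1.0, 0.2], [1, -5.7, 0.0, -3.1, 0.0, 2.0, 0.0], [1, -5.7, 0.0, -3.0, 0.0, 1.9, 0.0], [1, -5.8, 0.0, -2.9, 0.0, 2.0, 0.0], [1, -5.8, 0.0, -2.7, 0.0, 2.0, 0.0], [1, -5.9, 0.0, -2.7, 0.0, 2.0, 0.0], [1, -5.9, 0.0, -2.5, 0.0, 2.0, 0.0], [1, -5.9, 0.0, -2.4, 0.0, 1.9, 0.0], [1, -6.0, 0.0, -2.2, 0.0, 2.0, 0.0], [1, -6.0, 0.0, -2.2, 0.0, 2.0, 0.0], [1, -6.1, 0.0, -2.0, 0.0, 2.0, 0.0], [1, -6.0, 0.0, -1.9, 0.0, 2.0, 0.0], [1, -6.1, 0.0, -1.7, 0.0, 1.9, 0.0], [1, -6.2, 0.0, -1.7, 0.0, 2.0, 0.0], [1, -6.1, 0.0, -1.5, 0.0, 2.0, 0.0], [1, -6.2, 0.0, -1.4, 0.0, 2.0, 0.0], [1, -6.2, 0.0, -1.3, 0.0, 1.9, 0.0], [1, -6.2, 0.0, -1.1, 0.0, 2.0, 0.0], [1, -6.2, 0.0, -1.0, 0.0, 2.0, 0.0]]
```

View pics/s5.png

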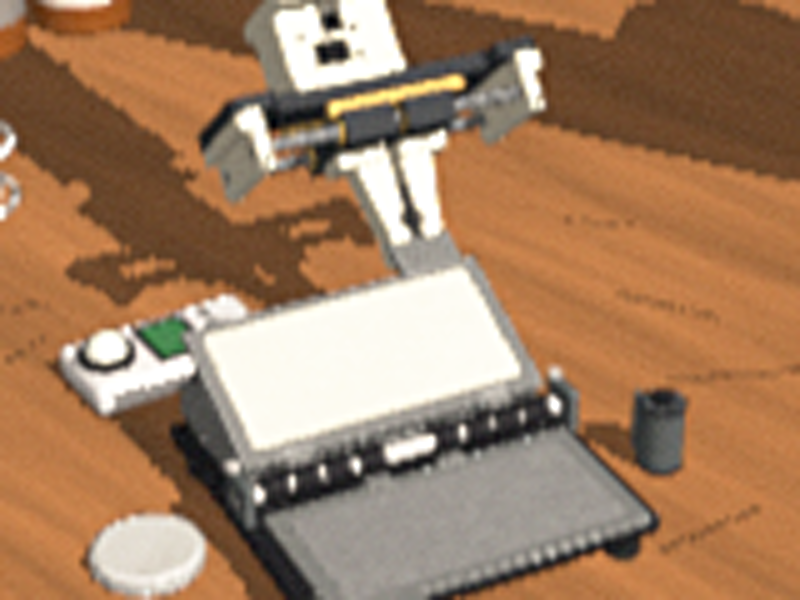

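The leaf is following the fingertip: its tab is at (425,255), and the pile and book haven't moved. Continuing the arc.

Request:
{"op": "servo_tool", "data": {"deltas": [[1,-1.2,0,0.5,-0.5,1,0],[1,-5.7,0,-3.1,0,2,0],[1,-5.7,0,-3,0,2,0],[1,-5.8,0,-2.9,0,2,0],[1,-5.8,0,-2.7,0,2,0],[1,-5.9,0,-2.7,0,2,0],[1,-5.9,0,-2.5,0,2,0],[1,-5.9,0,-2.4,0,2,0],[1,-6,0,-2.2,0,2,0],[1,-6,0,-2.2,0,2,0],[1,-6,0,-2,0,2,0],[1,-6,0,-1.9,0,2,0],[1,-6,0,-1.7,0,2,0],[1,-6,0,-1.7,0,2,0],[1,-6,0,-1.5,0,2,0],[1,-6.2,0,-1.4,0,2,0],[1,-6.2,0,-1.3,0,2,0],[1,-6.2,0,-1.1,0,2,0],[1,-6.2,0,-1,0,2,0],[1,0,0,0,0,0,0]]}}

```text
t: 8.5
eef_pos: [0.516, -0.0119, 0.1482]
ee_rot: [3.138, 0.058, -1.898]
force: [-0.1, -0.4, 0.0]
width: 0.0002
gripper_force: 0.0
```

Run:
```python
from plan import *
a=cur()
f=arm.grab_frame("scene"); save(f,"s6.png",(240,90,400,240),4)
b=a[0]-[P[0],P[1],0]
ths=np.linspace(1.42,2.3,19)
a=rows(a,[corner(t,np.pi/4-(np.pi/4)*np.clip((t-.3)/1.2,0,1),.110,0,b@by) for t in ths])
```

```text
t 8.5 book xyz -0.0300385493322353 0.0663462164313804 0.14824622884967112 phi 3.35114902136947 F [-0.1234 -0.3716  0.0132] q [ 0.3188  0.1586 -0.4307 -0.06   -0.9499 -0.6115] w 0.0002365532219683448
[[1, -2.3, 0.0, 0.4, 0.2, 0.4, 0.2], [1, -5.7, 0.0, -0.8, 0.0, 1.8, 0.0], [1, -5.9, 0.0, -0.6, 0.0, 1.2, 0.0], [1, -6.2, 0.0, -0.2, 0.0, 0.0, 0.0], [1, -5.4, 0.0, 0.1, 0.0, 0.0, 0.0], [1, -5.4, 0.0, 0.4, 0.0, 0.0, 0.0], [1, -5.3, 0.0, 0.6, 0.0, 0.0, 0.0], [1, -5.3, 0.0, 0.9, 0.0, 0.0, 0.0], [1, -5.3, 0.0, 1.1, 0.0, 0.0, 0.0], [1, -5.2, 0.0, 1.4, 0.0, 0.0, 0.0], [1, -5.1, 0.0, 1.7, 0.0, 0.0, 0.0], [1, -5.0, 0.0, 1.9, 0.0, 0.0, 0.0], [1, -4.9, 0.0, 2.1, 0.0, 0.0, 0.0], [1, -4.9, 0.0, 2.4, 0.0, 0.0, 0.0], [1, -4.6, 0.1, 2.6, 0.0, 0.0, 0.0], [1, -4.6, 0.0, 2.9, 0.0, 0.0, 0.0], [1, -4.4, 0.0, 3.0, 0.0, 0.0, 0.0], [1, -4.3, 0.0, 3.3, 0.0, 0.0, 0.0], [1, -4.1, 0.0, 3.5, 0.0, 0.0, 0.0]]
```

View pics/s6.png

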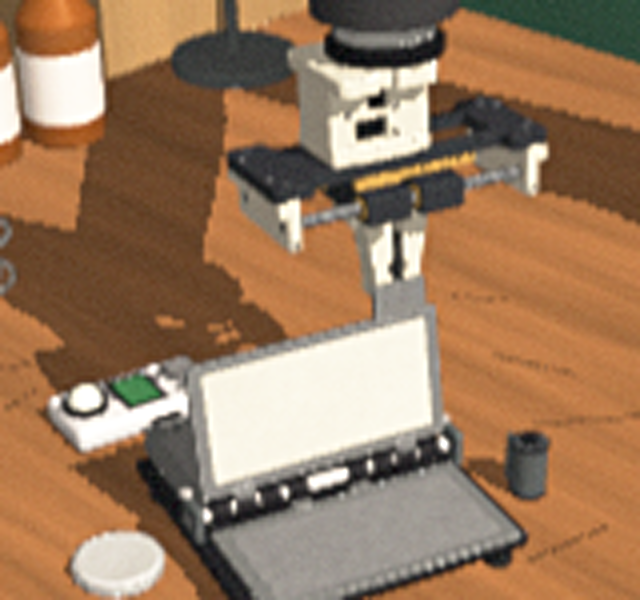

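The leaf is nearly upright, with the fingertip behind the tab at (400,290), and the other leaves still lie flat. Continuing over the top.

Request:
{"op": "servo_tool", "data": {"deltas": [[1,-2.3,0,0.4,0,0.4,0],[1,-5.7,0,-0.8,0,1.8,0],[1,-5.9,0,-0.6,0,1.2,0],[1,-6,0,-0.2,0,0,0],[1,-5.4,0,0.1,0,0,0],[1,-5.4,0,0.4,0,0,0],[1,-5.3,0,0.6,0,0,0],[1,-5.3,0,0.9,0,0,0],[1,-5.3,0,1.1,0,0,0],[1,-5.2,0,1.4,0,0,0],[1,-5.1,0,1.7,0,0,0],[1,-5,0,1.9,0,0,0],[1,-5,0,2.1,0,0,0],[1,-4.9,0,2.4,0,0,0],[1,-4.6,0,2.6,0,0,0],[1,-4.6,0,2.9,0,0,0],[1,-4.4,0,3,0,0,0],[1,-4.3,0,3.3,0,0,0],[1,-4.1,0,3.5,0,0,0],[1,0,0,0,0,0,0]]}}

```text
t: 10.22
eef_pos: [0.5456, 0.0764, 0.1216]
ee_rot: [3.138, 0.001, -1.899]
force: [0.6, 0.4, -0.1]
width: 0.0004
gripper_force: 0.0
```

Run:
```python
from plan import *
a=cur()
f=arm.grab_frame("scene"); save(f,"s7.png",(240,90,400,240),4)
b=a[0]-[P[0],P[1],0]
ths=np.linspace(2.33,3.14,18)
a=rows(a,[corner(t,0,.108,0,b@by) for t in ths])
```

```text
t 10.2167 book xyz 0.0630468738343952 0.06690823377849331 0.12160409198130646 phi 0.06613564232469696 F [ 0.5628  0.4095 -0.0986] q [ 0.4921  0.2512 -0.4004 -0.0045 -0.9209 -0.8174] w 0.0004346646388719911
[[1, -1.8, 0.0, 3.3, 0.2, 0.1, 0.1], [1, -3.6, 0.0, 3.6, 0.0, 0.0, 0.0], [1, -3.5, 0.0, 3.8, 0.0, 0.0, 0.0], [1, -3.3, 0.0, 3.9, 0.0, 0.0, 0.0], [1, -3.1, 0.0, 4.2, 0.0, 0.0, 0.0], [1, -2.9, 0.0, 4.2, 0.0, 0.0, 0.0], [1, -2.7, 0.0, 4.4, 0.0, 0.0, 0.0], [1, -2.5, 0.0, 4.5, 0.0, 0.0, 0.0], [1, -2.2, 0.0, 4.6, 0.0, 0.0, 0.0], [1, -2.1, 0.0, 4.8, 0.0, 0.0, 0.0], [1, -1.8, 0.0, 4.8, 0.0, 0.0, 0.0], [1, -1.5, 0.0, 4.9, 0.0, 0.0, 0.0], [1, -1.4, 0.0, 4.9, 0.0, 0.0, 0.0], [1, -1.1, 0.0, 5.1, 0.0, 0.0, 0.0], [1, -0.9, 0.0, 5.0, 0.0, 0.0, 0.0], [1, -0.6, 0.0, 5.1, 0.0, 0.0, 0.0], [1, -0.4, 0.0, 5.2, 0.0, 0.0, 0.0], [1, -0.1, 0.0, 5.1, 0.0, 0.0, 0.0]]
```

View pics/s7.png

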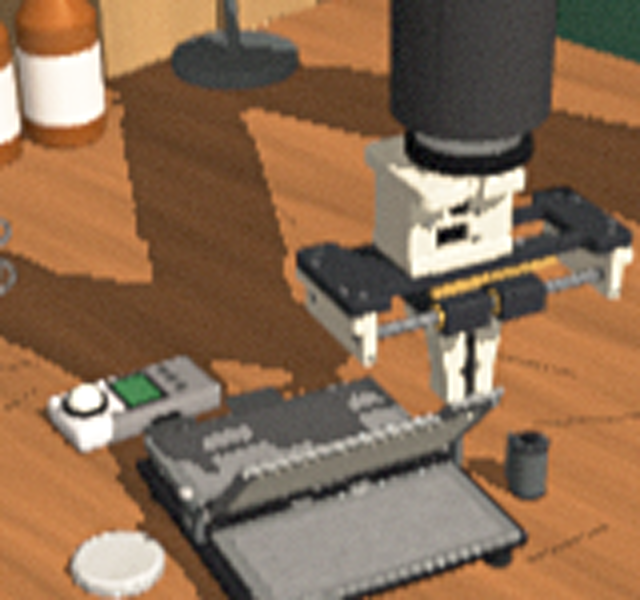

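The leaf has passed upright and leans left with the fingertip on its tab at (470,395); the next leaf is still flat. I'll lay it down, slowly at the end.

Request:
{"op": "servo_tool", "data": {"deltas": [[1,-1.8,0,3.3,0,0,0],[1,-3.6,0,3.6,0,0,0],[1,-3.5,0,3.8,0,0,0],[1,-3.3,0,4,0,0,0],[1,-3.1,0,4.2,0,0,0],[1,-3,0,4.2,0,0,0],[1,-2.7,0,4.4,0,0,0],[1,-2.5,0,4.5,0,0,0],[1,-2.2,0,4.6,0,0,0],[1,-2,0,4.8,0,0,0],[1,-1.8,0,4.8,0,0,0],[1,-1.5,0,5,0,0,0],[1,-1.4,0,5,0,0,0],[1,-1,0,5,0,0,0],[1,-1,0,5,0,0,0],[1,-0.5,0,4,0,0,0],[1,0,0,2.5,0,0,0],[1,0,0,1.5,0,0,0],[1,0,0,0,0,0,0]]}}

```text
t: 11.85
eef_pos: [0.5565, 0.1089, 0.048]
ee_rot: [3.138, 0.001, -1.899]
force: [0.3, -0.9, 0.1]
width: 0.0003
gripper_force: 0.0
```

Request:
{"op": "servo_tool", "data": {"deltas": [[1,0,0,1,0,0,0],[1,0,0,0.5,0,0,0],[1,0,0,0,0,0,0]]}}

```text
t: 12.1
eef_pos: [0.5568, 0.109, 0.047]
ee_rot: [3.139, 0.002, -1.899]
force: [-0.4, -0.0, 0.3]
width: 0.0007
gripper_force: 0.0
```

Tip is at z = 47 mm and the target is about 40, so I go down in small steps until it bears.

Request:
{"op": "servo_tool", "data": {"deltas": [[1,0,0,1,0,0,0],[1,0,0,1,0,0,0],[1,0,0,1,0,0,0],[1,0,0,1,0,0,0],[1,0,0,0,0,0,0]]}}

```text
t: 12.52
eef_pos: [0.5568, 0.1091, 0.0427]
ee_rot: [3.139, 0.002, -1.899]
force: [-0.3, -0.6, 0.0]
width: 0.0003
gripper_force: 0.0
```

Request:
{"op": "servo_tool", "data": {"deltas": [[1,0,0,1,0,0,0],[1,0,0,1,0,0,0],[1,0,0,0,0,0,0]]}}

```text
t: 12.77
eef_pos: [0.5568, 0.1091, 0.0407]
ee_rot: [3.139, 0.002, -1.899]
force: [0.5, 0.3, 0.2]
width: 0.0002
gripper_force: 0.0
```

Request:
{"op": "servo_tool", "data": {"deltas": [[1,0,0,0.8,0,0,0],[1,0,0,0,0,0,0]]}}

```text
t: 12.93
eef_pos: [0.5568, 0.1091, 0.0402]
ee_rot: [3.139, 0.002, -1.899]
force: [-0.2, 1.4, 1.3]
width: 0.0003
gripper_force: 0.4
```

Request:
{"op": "servo_tool", "data": {"deltas": [[1,0,0,0.6,0,0,0],[1,0,0,0,0,0,0]]}}

```text
t: 13.1
eef_pos: [0.5568, 0.1091, 0.04]
ee_rot: [3.139, 0.002, -1.899]
force: [-2.5, 0.4, 5.2]
width: 0.0006
gripper_force: 2.8
```

Request:
{"op": "servo_tool", "data": {"deltas": [[1,0,0,0.4,0,0,0],[1,0,0,0,0,0,0]]}}

```text
t: 13.27
eef_pos: [0.5568, 0.1091, 0.0399]
ee_rot: [3.139, 0.002, -1.899]
force: [-3.6, -0.7, 9.2]
width: 0.0006
gripper_force: 4.4
```

The tip stopped at z = 40 mm with 9 N, so the leaf has reached its stop. I retreat straight up.

Request:
{"op": "servo_tool", "data": {"deltas": [[1,0,0,-1,0,0,0],[1,0,0,-3,0,0,0],[1,0,0,-8,0,0,0],[1,0,0,-15,0,0,0],[1,0,0,-20,0,0,0],[1,0,0,-20,0,0,0],[1,10,20,-20,0,0,0],[1,20,20,-20,0,0,0],[1,20,10,-20,0,0,0],[1,20,0,-10,0,0,0],[1,20,0,0,0,0,0],[1,20,0,0,0,0,0],[1,20,0,0,0,0,0],[1,20,0,0,0,0,0],[1,20,0,0,0,0,0],[1,20,0,0,0,0,0],[1,20,0,0,0,0,0],[1,10,0,0,0,0,0],[1,0,0,0,0,0,0],[1,0,0,0,0,0,0]]}}

```text
t: 14.93
eef_pos: [0.4389, -0.0836, 0.1762]
ee_rot: [3.139, 0.002, -1.9]
force: [1.0, 0.4, -0.8]
width: 0.0009
gripper_force: 0.0
```

Run:
```python
from plan import *
f=arm.grab_frame("scene"); save(f,"s8.png",(220,110,400,260),4)
print([(r["conf"],w(f,r["at"])) for r in arm.recognise("tab",f)[:2]])
def W(b): return np.array([P[0],P[1],0])+b[0]*bx+b[1]*by+b[2]*ez
print("tab at rest",W((.116,.064,.04)))
```

```text
[(0.96, array([0.6101, 0.0638, 0.039 ]))]
tab at rest [0.5655 0.1256 0.04  ]
```

View pics/s8.png

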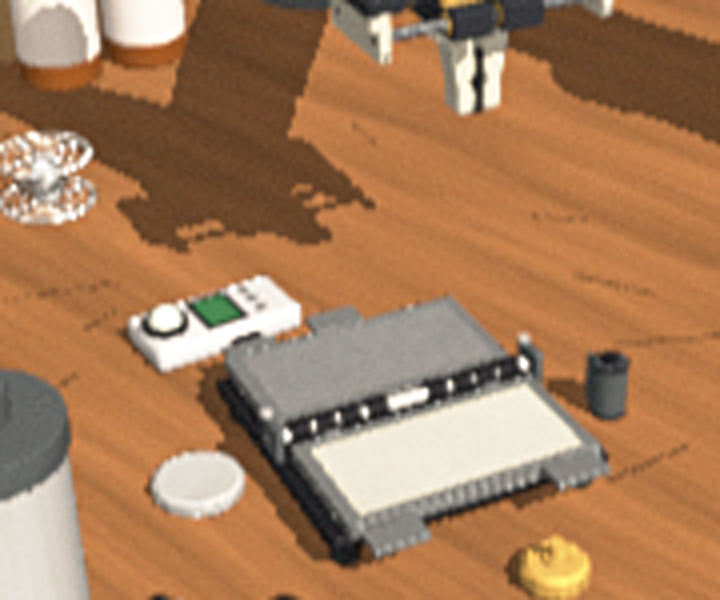

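The leaf lies flat on the left-hand pile (tab at (580,470)), the right-hand pile is flat, the hand is clear, and nothing else has moved.

```bash
python3 -c "
from station import arm
print(arm.job_done())"
```

```text
the job is handed in; nothing more can be done
None
```

I turned the top leaf over the spine with a fingertip and laid it flat on the left-hand pile; the last picture shows the other leaves flat, the book and the things in view where they were and the hand clear. The job is handed in, and no verdict came back.

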